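# Wedge the hammering plate level

### The job

The hinged steel plate in the wooden cradle hangs low at its front edge. Take the tapered aluminium wedge, lay it on the bench and push it thin end first, straight in under the middle of that edge, until the plate is level against its two claws and the wedge is thumb-tight (stop gently at some 18 to 22 N of push; never ram it), then let go. Leave everything else on the bench where it lies.

Things in the scene. Friction and masses are not known exactly. Their poses are not given: they have to be found in the camera images.
- wedge: The bare aluminium wedge (loose, 0.18 to 0.28 kg, lies on its flat underside): plan 155 mm long x 36 mm wide, 27.8 mm thick at the butt, falling evenly (0.16 mm per mm) to 3 mm at the tip. Origin: centre of its underside. Its x axis points from butt to tip, z up.
- wedge_mid (a point): Centre of the wedge, half-way along and half-way up (7.7 mm above its underside); axes as the wedge's.
- wedge_grip (a point): Point inside the thick end, 28 mm from the butt face, mid-width, 11 mm above the underside (the wedge is 36 mm wide and 23 mm high there): hold here across the width. This thick end stays outside the cradle to the last.
- wedge_tip (a point): Middle of the thin end, at the underside.
- cradle: Hardwood cradle fixed to the bench, 130 mm long (its x) x 146 mm wide (its y), 44 mm high, claws 48 mm; open underneath: the wedge slides on the bench top. Two 20 mm cheeks, 106 mm clear between them; a cross bar at the back, 16 mm above the bench. Origin: middle of length and width, at bench height give or take 2 mm. Its x axis points from the open mouth inward: the wedge goes in along +x, on y = 0.
- cradle_mouth (a point): Fixed point 50 mm towards the mouth from the cradle's origin and 18 mm up: where the middle of the plate's free lower edge comes when level. The cheeks stand 15 mm farther out on both sides. The cradle is packed up or sunk by up to 2 mm from start to start, so the depth at which the wedge seats differs by some 25 mm: 80 to 110 mm of its tip past this point.
- plate: Steel hammering plate, 100 x 100 x 10 mm, 0.65 to 0.95 kg, hinged along its back edge. Origin on the hinge, mid-width and mid-thickness, 50 mm inward of the cradle's origin and 23 mm up; x and y as the cradle's when level, z its normal; it reaches 100 mm to -x. At the start it is tilted 0.09 rad, its free front edge 9 mm low; it turns up freely until level, where two steel claws stop it hard.
- plate_edge (a point): Middle of the plate's free lower edge (moves with it), at the start 7 to 11 mm above the bench. While the plate rises the push along the bench is some 5 to 11 N, a little jerky; once it is level the push climbs by a few N per mm; 18 to 22 N makes it tight, and friction (about 0.6) holds the wedge there.
- strip: Bystander, to be left alone: flat, even strip of the same bare aluminium, 155 x 36 x 12 mm, not tapered: the wrong piece; lies flat. Origin under its centre.
- mallet: Bystander, to be left alone: wooden mallet, barrel head 85 x 52 mm, handle 20 mm thick, lies on the bench. Origin under the handle, 100 mm from the head's centre.
- hammer: Bystander, to be left alone: hammer lying on the bench. Origin under its centre.
- mandrel: Bystander, to be left alone: tapered steel ring mandrel, 250 mm long, 26 mm thick at most, lies at the back. Origin under the middle of the thick end.
- ring: Bystander, to be left alone: plain silver finger ring, 22 mm across, 6 mm high, lies flat. Origin under its centre.
- dish: Bystander, to be left alone: small brass bowl, 70 mm across, 30 mm high. Origin under its centre.
- dapping_block: Bystander, to be left alone: steel cube of 50 mm with round hollows on top. Origin under its centre.

How it is judged:
By the outcome, as a careful person would: the job done as asked, in the order asked, and still so for the second after the job is handed in, with the robot touching nothing.
It also fails if it takes over 64 s, if anything falls off the work surface, if the arm or the gripper's body presses on something with over 40 N, if the wrist force passes 120 N, or if a joint passes its speed limit or range.

### The arm

A 6-joint arm with a two-finger parallel gripper is mounted at the origin on the work surface. World frame = base frame: x ahead of the robot, y to its left, z up, the work surface at z = 0. Lengths are in m, angles in rad, forces in N, time in s.
With the tool pointing down it reaches from about 0.375 to 0.9 m from the base axis. Payload 3.1 kg.
Tool frame: the origin (TCP) lies on the centre line of the jaws, within the pads' length; the fingertips stand 8 mm ahead of it and the grasp point (between the pads) lies 11 mm behind it; z points along the fingers, y is the line along which they close (so a half turn about z gives the same grasp; the last joint's range is limited). The gripper opens to 85 mm and grips with 20 to 120 N. Pads are 22 mm wide; open, the fingers measure 114 mm over their backs; the gripper's body (76 mm by 85 mm) begins 54 mm behind the grasp point. The pads swing forward as they close: fully open they stand 13 mm farther back than shut.
Start: joints at [-1.433, 0.527, 1.433, -0, 1.181, -0.178], TCP at [0.194, -0.594, 0.21] pointing down, gripper open.
Joint ranges: [-3.08, 3.08], [-0.75, 2.2], [0.22, 2.44], [-1.43, 4.57], [0, 2.65], [-2.85, 2.85]. Speed limits (rad/s): [2.79, 2.79, 3.14, 3.14, 3.14, 3.14].

### API

Orientations are given as a unit quaternion [x, y, z, w].
In Python, from station import * gives the robot as it stands.
- The arm moves only by the tool play_rows, never from a script. Its argument "rows" is a list of rows, each a list of 3 entries, a list of its own where there are three numbers: the turn, a rotation vector about the tool's x, y, z in degrees, then the shift along the tool's x, y, z in mm, then the closure, from 0 (fully open) to 1 (shut). In form: [[[ax, ay, az], [dx, dy, dz], jaw], ...]. A call has 1 to 12 rows; each row shifts and turns the commanded pose from where the row before left it, along the tool's axes as they then stand; what a row does not reach is not made up. A row lasts 1/12 s, in which the tool goes at most 41.7 mm and 7.16 degrees, less where a joint would pass 70% of its speed; a pose out of reach is approached as far as the arm can. A call with a gripper value outside its range is refused whole. The fingers move at their own pace and stop on an object; "grip_force" is the grip in N (left out, the last holds). Time passes only in rows, so rows that do not move let the fingers close. It gives the time, the measured TCP pose, the force, the opening and the grip force at its end, in the units of the state.
- sense(): the state, without advancing time (a new reading comes with each control period).
- snapshot(name): name is "scene" or "top"; returns (picture, depth): 480x640x3 uint8, red, green, blue; 480x640 float32, m along the optical axis (not along the pixel's ray), 0 where there is no reading.
- get_calibration(name): a dict with "vfov" (degrees; the focal length in pixels is half the picture's height over the tangent of half this angle, whatever the lens; pixels are square), "cx", "cy" (the principal point, pixels), "xyz" and "attitude" of the camera in the world. Camera axes: x right, y down, z forward; pixel columns grow to the right and rows downward; lengths in m; the calibration is good to about 2 mm. A picture is of the moment at which its call begins. get_calibration takes no time and is no camera call.
- sign_off(): hands the job in; it is judged then, once.
The state is a dict: "t": time; "q": joint angles; "qd": joint speeds; "tau": joint torques, N m; "tcp_pos": TCP position; "tool_rot": TCP orientation; "force": force on the tool from outside, world axes, zero at the start; "ft_torque": the same for the moment, N m; "finger_gap": opening from 0.0 (shut) to 1.0 (fully open); "gripper_force": force on a finger pad.
Only numpy, scipy, OpenCV 4.12 (cv2) and the standard library are available. Lean on these libraries where they do the work, as an engineer would, in place of code of your own. Each camera call takes 0.05 s, during which the arm holds its last target. There are 200 camera calls.

## Working session

There is one attempt and no reset: what is moved stays moved. The work goes in short steps, Python scripts to look and compute and a tool call to move; the robot and the scene stay as the last step left them, time stands still between calls to the robot, and variables do not carry over. Pictures are saved under pics/ and viewed, at most 10 in all, crops included, and the job is handed in when it is done.

Besides the shell and the picture viewer there is one more tool, called as a command line: name --argument value ..., lists and objects as JSON in quotes. play_rows: Moves the arm, as the interface text tells. Its arguments: {"type":"object","properties":{"rows":{"type":"array","items":{"type":"array"}},"grip_force":{"type":"number"}},"required":["rows"]}

```bash
mkdir -p pics; cat > h.py <<'E'
from station import *
import numpy as np, cv2
from scipy.spatial.transform import Rotation as R
def cloud(name):
    im,d=snapshot(name); c=get_calibration(name)
    f=240/np.tan(np.radians(c["vfov"])/2)
    v,u=np.mgrid[0:480,0:640]
    P=np.stack([(u-c["cx"])/f*d,(v-c["cy"])/f*d,d],-1)
    a=np.array(c["attitude"]); M=R.from_quat(a).as_matrix() if a.size==4 else a
    return im,d,P@M.T+np.array(c["xyz"])
def save(im,n): cv2.imwrite(n,im[:,:,::-1])
E
python3 - <<'E'
from h import *
for n in("top","scene"):
    im,d,W=cloud(n); save(im,f"pics/{n}0.png"); np.save(f"{n}0.npy",W); print(get_calibration(n))
s=sense(); print({k:np.round(v,3) for k,v in s.items()})
E
```

```text
{'vfov': 56.8075739230701, 'cx': 317.6476498601446, 'cy': 238.77811531159756, 'xyz': array([0.42118064, 0.0574173 , 1.10020372]), 'attitude': array([-0.69812806,  0.71305503, -0.03718158,  0.05279458])}
{'vfov': 56.90919040214186, 'cx': 316.6596771070631, 'cy': 238.64817578496388, 'xyz': array([ 1.1038867 , -0.06988472,  0.7425759 ]), 'attitude': array([ 0.73408351,  0.58958409, -0.20402704, -0.26811373])}
{'t': np.float64(0.1), 'q': array([-1.433,  0.528,  1.434,  0.   ,  1.181, -0.178]), 'qd': array([-0.002, -0.002, -0.004,  0.001,  0.   , -0.   ]), 'tau': array([-0.0000e+00, -4.4330e+01, -1.7859e+01, -0.0000e+00,  4.0000e-03,
        0.0000e+00]), 'tcp_pos': array([ 0.194, -0.593,  0.209]), 'tool_rot': array([ 0.988,  0.157,  0.   , -0.001]), 'force': array([0.339, 0.367, 0.421]), 'ft_torque': array([0.034, 0.019, 0.005]), 'gripper_force': np.float64(0.0), 'finger_gap': np.float64(1.004)}
```

View pics/top0.png

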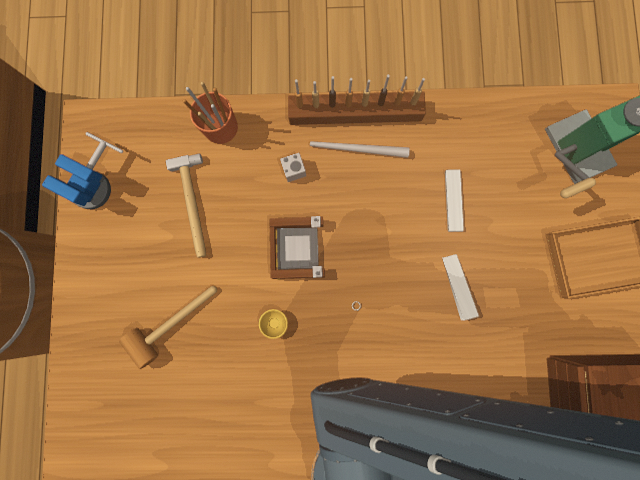

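View pics/scene0.png

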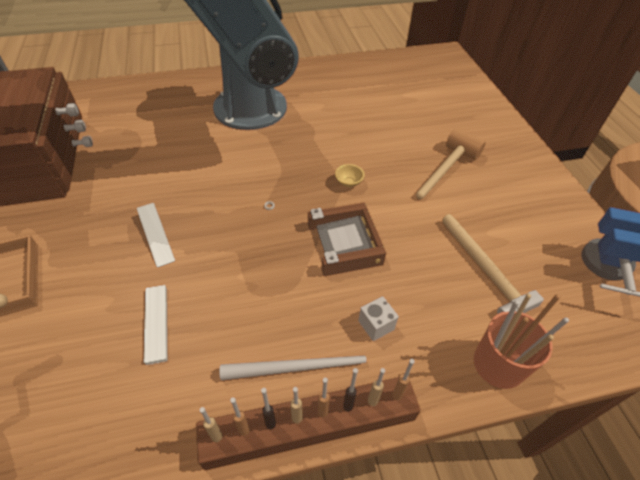

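The top view shows the two aluminium pieces at (455,200) and (460,287). The cradle is at (297,248), with its claws and mouth on the right at (316,222) and (318,271). I'll use depth to tell which piece is the wedge.

```bash
python3 - <<'E'
from h import *
W=np.load("top0.npy"); im=cv2.imread("pics/top0.png")
hsv=cv2.cvtColor(im,cv2.COLOR_BGR2HSV)
for nm,(u0,u1,v0,v1) in dict(A=(435,475,160,240),B=(435,490,245,330)).items():
    m=np.zeros(im.shape[:2],np.uint8); m[v0:v1,u0:u1]=1
    m&=((hsv[...,1]<60)).astype(np.uint8)
    ys,xs=np.nonzero(m); P=W[ys,xs]; P=P[(P[:,2]>-.01)&(P[:,2]<.05)]
    r=cv2.minAreaRect((P[:,:2]*1000).astype(np.float32)); print(nm,len(P),r,cv2.boxPoints(r).round(0).tolist())
    A=np.c_[P[:,:2]-P[:,:2].mean(0),np.ones(len(P))]; c=np.linalg.lstsq(A,P[:,2],rcond=None)[0]
    print(" plane",c.round(4), "slope",np.hypot(*c[:2]))
# table z
print("table",np.median(W[340:360,400:440,2]),np.median(W[240:260,380:420,2]))
# cradle: heights
C=W[205:290,258:340]; z=C[...,2]
print(np.round(z[::4,::4]*1000).astype(int))
for lo,hi in((.034,.0445),(.0455,.06)):
    P=C[(z>lo)&(z<.06)]; 
    P=C[(z>lo)&(z<hi+.01)]
    r=cv2.minAreaRect((P[:,:2]*1000).astype(np.float32)); print(lo,len(P),r,cv2.boxPoints(r).round(0).tolist())
for n,(u,v) in dict(claw1=(316,222),claw2=(318,271),corner=(271,220),c2=(272,276)).items(): print(n,W[v,u].round(4))
E
```

```text
A 924 ((650.558349609375, -260.1564636230469), (37.18159866333008, 153.5351104736328), 89.79105377197266) [[574.0, -278.0], [727.0, -279.0], [727.0, -242.0], [574.0, -241.0]]
 plane [ 0.0042 -0.0112  0.0124] slope 0.01196432524381052
B 1053 ((435.75433349609375, -261.494140625), (159.05426025390625, 42.64849090576172), 15.29810619354248) [[353.0, -262.0], [365.0, -303.0], [518.0, -261.0], [507.0, -220.0]]
 plane [-0.1178 -0.12    0.0158] slope 0.16813025455125843
table 0.00044191292113093805 0.0005383684107440612
[[ 0  2  5 -2 -2  2  0 -2 -4  0  1  0  0  1  8  3 -1  2  2  0  2]
 [ 3  0 -3 -3  3 -2  0 -2 -4  2  0  2 -2 -5  2  2 -2  2 -1  5  0]
 [-2  0 -3  4 -2  1  1  1  1  1  0  0 -1  1 -4  1 -1  0  0  6  2]
 [-1  4 -1  1 -1  1  4 -1 46 41 41 44 43 41 45 43 44  1 -1  3  3]
 [ 0  3  0 41 41 41 44 44 43 43 42 43 41 39 45 45 39  0  2 -1  0]
 [ 2 -2 -1 43 43 42 44 42 42 41 37 38 35 33 44 47 25 -1  1  0  3]
 [ 0  0  2 41 42 25 27 26 23 22 20 18 18 17 17  1  0  1  1 -1 -3]
 [-1  2 -2 41 43 31 25 24 24 19 23 20 17 18 15  0 -1  2  0  0  0]
 [-3  0  3 43 39 26 25 22 22 21 20 20 15 19 19  1  2 
[... 639 characters left out ...]
40 33 27 16 11  4  0  2 -1 -1  1]
 [ 1 -3 -3  1  1  3  3  2  3  1 -2  4 -7  2  0  0 -3  1  1  3  2]
 [ 3 -2  2  0  0  0 -1 -1  0  1  4 -4  0 -2  5  0 -2 -4  1 -2 -2]
 [ 1  0 -1 -4  4  0  0  4 -2  2 -2  3  1 -1  2  4 -1 -3  3 -1  3]]
0.034 1183 ((539.4534301757812, 131.44760131835938), (146.3697052001953, 129.70875549316406), 0.8347955346107483) [[465.0, 195.0], [467.0, 66.0], [614.0, 68.0], [612.0, 197.0]]
0.0455 184 ((538.7152709960938, 133.22972106933594), (144.9043426513672, 122.66610717773438), 0.9150704145431519) [[465.0, 193.0], [467.0, 71.0], [612.0, 73.0], [610.0, 196.0]]
claw1 [0.5968 0.0825 0.0487]
claw2 [0.4793 0.0801 0.0461]
corner [0.6059 0.1921 0.0387]
c2 [0.4699 0.19   0.0432]
```

B slopes at 0.168, so it is the wedge, with its butt toward the robot. A is flat at 12 mm, so it is the strip. The cradle fit of 146 x 130 mm matches its stated size. Next I'll refine the wedge pose with a silhouette fit and plan the approach.

```bash
cat >> h.py <<'E'
from scipy.optimize import minimize
def proj(name,X):
    c=get_calibration(name); f=240/np.tan(np.radians(c["vfov"])/2)
    p=(X-np.array(c["xyz"]))@R.from_quat(c["attitude"]).as_matrix()
    return np.c_[p[:,0]/p[:,2]*f+c["cx"],p[:,1]/p[:,2]*f+c["cy"]]
WV=np.array([[sx*.0775,sy*.018,z] for sx,zt in((-1,.0278),(1,.003)) for sy in(-1,1) for z in(0,zt)])
def sil(name,p,V):
    a=p[2]; M=np.array([[np.cos(a),np.sin(a)],[-np.sin(a),np.cos(a)]])
    X=V.copy(); X[:,:2]=V[:,:2]@M+p[:2]
    h=cv2.convexHull(((proj(name,X))*16).astype(np.int32)); m=np.zeros((480,640),np.uint8)
    cv2.fillConvexPoly(m,h,255,cv2.LINE_AA,4); return m/255.
def fit(masks,p0,V):
    s=np.array([.004,.004,.04])
    def cost(q): return sum(np.abs(sil(n,p0+q*s,V)-m).sum()/m.sum() for n,m in masks.items())
    r=minimize(cost,np.zeros(3),method="Nelder-Mead",options=dict(initial_simplex=np.r_[np.zeros((1,3)),np.eye(3)*1.5]))
    return p0+r.x*s,r.fun
def lowsat(im,box,t=60):
    u0,u1,v0,v1=box; m=np.zeros((480,640)); h=cv2.cvtColor(im,cv2.COLOR_BGR2HSV)[...,1]<t
    m[v0:v1,u0:u1]=h[v0:v1,u0:u1]; return m
E
python3 - <<'E'
from h import *
t=cv2.imread("pics/top0.png"); s=cv2.imread("pics/scene0.png")
mt=lowsat(t,(435,490,245,330)); ms=lowsat(s,(130,180,198,270))
p0=np.array([.436,-.2615,np.radians(15.3)])
for mm in (dict(top=mt),dict(scene=ms),dict(top=mt,scene=ms)):
    p,c=fit(mm,p0,WV); print(list(mm),p[:2].round(4),np.degrees(p[2]).round(2),round(c,3),[int(m.sum()) for m in mm.values()])
d=np.array([np.cos(p[2]),np.sin(p[2])]); g=p[:2]-d*.0495; print("grip",g)
st=sense(); T=R.from_quat(st["tool_rot"]).as_matrix(); print(T.round(3)); print("shift tool mm to 100 above",T.T@(np.r_[g,.11]-st["tcp_pos"])*1000)
E
```

```text
['top'] [ 0.4381 -0.261 ] 13.49 0.137 [1056]
['scene'] [ 0.4367 -0.2605] 13.94 0.075 [1145]
['top', 'scene'] [ 0.4367 -0.2605] 13.97 0.212 [1056, 1145]
grip [ 0.3887088  -0.27244843]
[[ 0.951  0.311 -0.   ]
 [ 0.311 -0.951  0.002]
 [ 0.    -0.002 -1.   ]]
shift tool mm to 100 above [ 284.67856573 -244.41902156   99.80800792]
```

play_rows --rows '[[[0,0,0],[26,-22,8],0],[[0,0,0],[26,-22,8],0],[[0,0,0],[26,-22,8],0],[[0,0,0],[26,-22,8],0],[[0,0,0],[26,-22,8],0],[[0,0,0],[26,-22,8],0],[[0,0,0],[26,-22,8],0],[[0,0,0],[26,-22,8],0],[[0,0,0],[26,-22,8],0],[[0,0,0],[26,-22,8],0],[[0,0,0],[25,-24,10],0],[[0,0,4.1],[0,0,0],0]]' --grip_force 60

```text
t: 1.1
tcp_pos: [0.389, -0.2664, 0.1183]
tool_rot: [0.992, 0.124, -0.002, -0.004]
force: [-0.8, -0.2, 0.2]
finger_gap: 1.004
gripper_force: 0.0
```

```bash
cat >> h.py <<'E'
def to(x,y,z,yaw):
    st=sense(); T=R.from_quat(st["tool_rot"]).as_matrix()
    print("t",round(float(st["t"]),2),"pos",st["tcp_pos"].round(4),"F",st["force"].round(2),"gap",round(float(st["finger_gap"]),3),"yaw",np.degrees(np.arctan2(T[1,0],T[0,0])).round(2),"axis",T[:,2].round(4))
    Tg=(R.from_euler("z",yaw,degrees=True)*R.from_euler("x",180,degrees=True)).as_matrix()
    print("shift",(T.T@(np.array([x,y,z])-st["tcp_pos"])*1000).round(1),"turn",np.degrees(R.from_matrix(T.T@Tg).as_rotvec()).round(2))
E
python3 - <<'E'
from h import *
to(.3889,-.2724,.012,13.95)
im,d,W=cloud("scene"); save(cv2.resize(im[150:330,60:300],None,fx=3,fy=3),"pics/s1.png")
E
```

```text
t 1.1 pos [ 0.389  -0.2664  0.1183] F [-0.82 -0.18  0.18] gap 1.004 yaw 14.22 axis [-0.0044  0.0071 -1.    ]
shift [ -1.3   6.6 106.2] turn [-0.46  0.14  0.27]
```

View pics/s1.png

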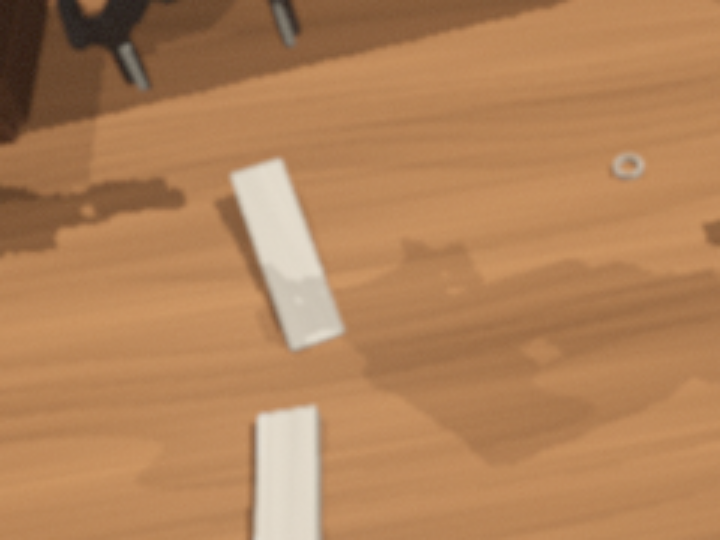

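The crop shows the wedge running from its butt at (257,165) to its tip at (318,340). Its shadow is wider at the butt, which confirms the direction. The fingers straddle it above, so I'll go down.

play_rows --rows '[[[-0.5,0,0.3],[-1,6,15],0],[[0,0,0],[0,0,15],0],[[0,0,0],[0,0,15],0],[[0,0,0],[0,0,15],0],[[0,0,0],[0,0,15],0],[[0,0,0],[0,0,12],0],[[0,0,0],[0,0,8],0],[[0,0,0],[0,0,5],0],[[0,0,0],[0,0,0],0],[[0,0,0],[0,0,0],0]]'

```text
t: 1.98
tcp_pos: [0.39, -0.2808, 0.0202]
tool_rot: [0.993, 0.119, 0.001, 0.004]
force: [0.1, 0.6, 0.3]
finger_gap: 0.998
gripper_force: 0.0
```

```bash
python3 - <<'E'
from h import *
to(.3889,-.2724,.012,13.95)
E
```

```text
t 1.98 pos [ 0.39   -0.2808  0.0202] F [0.11 0.55 0.33] gap 0.998 yaw 13.69 axis [ 0.0022 -0.0087 -1.    ]
shift [ 1.  -8.5  8.1] turn [ 0.51 -0.   -0.26]
```

play_rows --rows '[[[0.5,0,-0.2],[1,-8,4],0],[[0,0,0],[0,0,4],0],[[0,0,0],[0,0,0],0],[[0,0,0],[0,0,0],0],[[0,0,0],[0,0,0],0]]'

```text
t: 2.4
tcp_pos: [0.3892, -0.2725, 0.0122]
tool_rot: [0.993, 0.121, 0.0, 0.0]
force: [-0.5, -0.7, -0.4]
finger_gap: 1.001
gripper_force: 0.0
```

```bash
python3 - <<'E'
from h import *
to(.3889,-.2724,.012,13.95)
E
```

```text
t 2.4 pos [ 0.3892 -0.2725  0.0122] F [-0.46 -0.73 -0.42] gap 1.001 yaw 13.9 axis [ 3.e-04 -4.e-04 -1.e+00]
shift [-0.3 -0.2  0.2] turn [ 0.02 -0.01 -0.05]
```

Exactly in place, so close.

play_rows --rows '[[[0,0,0],[0,0,0],0.3],[[0,0,0],[0,0,0],0.45],[[0,0,0],[0,0,0],0.6],[[0,0,0],[0,0,0],1],[[0,0,0],[0,0,0],1],[[0,0,0],[0,0,0],1],[[0,0,0],[0,0,0],1],[[0,0,0],[0,0,0],1]]' --grip_force 70

```text
t: 3.07
tcp_pos: [0.389, -0.2724, 0.012]
tool_rot: [0.993, 0.121, -0.0, -0.0]
force: [-0.3, 0.2, 0.3]
finger_gap: 0.001
gripper_force: 0.0
```

The jaws shut on nothing. Looking.

```bash
python3 - <<'E'
from h import *
im,d,W=cloud("scene"); im2,d2,W2=cloud("top")
a=cv2.resize(im[150:330,60:300],(400,300)); b=cv2.resize(im2[200:380,360:600],(400,300))
save(np.hstack([a,b]),"pics/s2.png"); save(im,"pics/s2full.png"); save(im2,"pics/t2full.png")
E
```

```text
(no output)
```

View pics/s2.png

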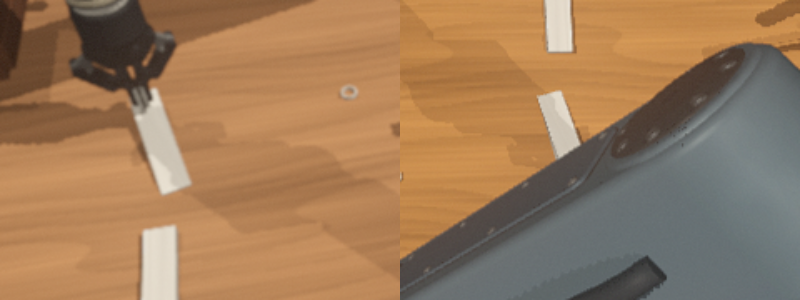

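```bash
python3 - <<'E'
from h import *
im,d,W=cloud("scene"); st=sense(); print(st["tcp_pos"],st["force"],st["finger_gap"])
P=proj("scene",np.array([[.389,-.2724,.012],[.389,-.2724,.004],[.389,-.2724,.05],[.3615,-.279,.0278],[.3615,-.279,0]])); print(P.round(1))
g=cv2.cvtColor(im,cv2.COLOR_RGB2GRAY)
for v in range(190,226,2): print(v,[ (int(g[v,u]),)+tuple((W[v,u]*1000).round().astype(int)) for u in range(138,160,4)])
a=cv2.resize(im[170:260,100:220],(800,600),interpolation=cv2.INTER_CUBIC); save(a,"pics/s3.png")
E
```

```text
[ 0.38898104 -0.27240994  0.012041  ] [ 0.58396036  1.04814146 -0.33253354] 0.0019725531219495097
[[149.3 218.3]
 [150.3 220.8]
 [144.4 206.4]
 [144.4 204.9]
 [147.9 213.5]]
190 [(115, np.int64(279), np.int64(-303), np.int64(0)), (51, np.int64(403), np.int64(-261), np.int64(109)), (65, np.int64(401), np.int64(-254), np.int64(107)), (51, np.int64(385), np.int64(-250), np.int64(90)), (56, np.int64(393), np.int64(-241), np.int64(96)), (80, np.int64(390), np.int64(-234), np.int64(92))]
192 [(133, np.int64(287), np.int64(-302), np.int64(0)), (52, np.int64(402), np.int64(-262), np.int64(103)), (54, np.int64(401), np.int64(-255), np.int64(101)), (55, np.int64(391), np.int64(-250), np.int64(90)), (53, np.int64(393), np.int64(-242), np.int64(91)), (114, np.int64(295), np.int64(-257), np.int64(-1))]
194 [(115, np.int64(295), np.int64(-302), np.int64(1)), (50, np.int64(404), np.int64(-263), np.int64(100)), (55, np.int64(396), np.int64(-258), np.int64(91)), (52, np.int64(394), np.int64(-251), np.int64(88)), (54, np.int64(394), np.int64(-243), np.int64(86)), (137, np.int64(302), np.int64(-257), n
[... 4034 characters left out ...]
, np.int64(22)), (195, np.int64(408), np.int64(-251), np.int64(23))]
222 [(105, np.int64(382), np.int64(-300), np.int64(-1)), (188, np.int64(407), np.int64(-285), np.int64(23)), (195, np.int64(406), np.int64(-277), np.int64(20)), (194, np.int64(408), np.int64(-269), np.int64(19)), (197, np.int64(411), np.int64(-260), np.int64(21)), (197, np.int64(413), np.int64(-252), np.int64(21))]
224 [(100, np.int64(392), np.int64(-299), np.int64(2)), (157, np.int64(392), np.int64(-291), np.int64(1)), (196, np.int64(413), np.int64(-277), np.int64(21)), (195, np.int64(413), np.int64(-269), np.int64(19)), (197, np.int64(415), np.int64(-261), np.int64(19)), (197, np.int64(416), np.int64(-252), np.int64(19))]
```

View pics/s3.png

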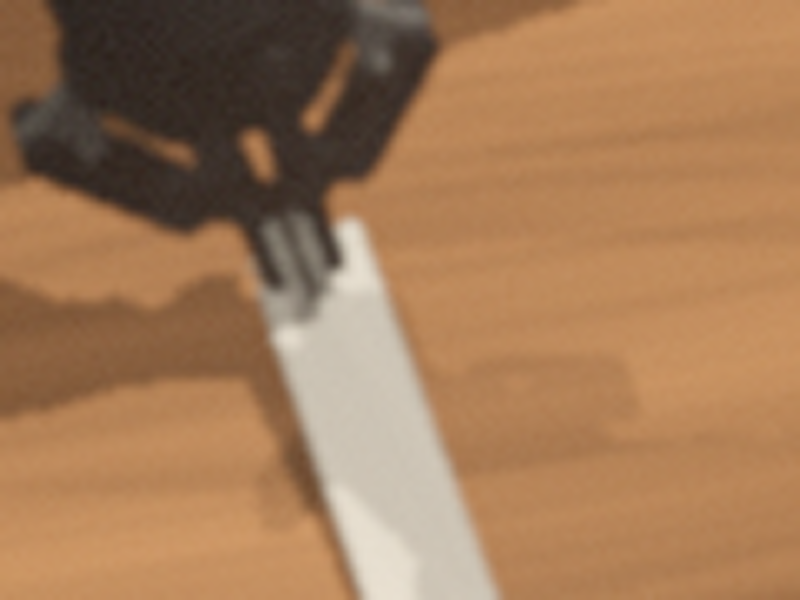

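Depth puts the shut fingertips at about z = 35 mm, just above the wedge (top at 24 mm), although the TCP reads 12 mm. The wedge has not moved. The vertical reading is about 30 mm off, so I'll open and go down in checked steps, watching the force.

play_rows --rows '[[[0,0,0],[0,0,0],0.15],[[0,0,0],[0,0,0],0.15],[[0,0,0],[0,0,0],0.15],[[0,0,0],[0,0,0],0.15],[[0,0,0],[0,0,0],0.15],[[0,0,0],[0,0,0],0.15],[[0,0,0],[0,0,4],0.15],[[0,0,0],[0,0,4],0.15],[[0,0,0],[0,0,4],0.15],[[0,0,0],[0,0,3],0.15],[[0,0,0],[0,0,0],0.15],[[0,0,0],[0,0,0],0.15]]'

```text
t: 4.22
tcp_pos: [0.3888, -0.2722, -0.0034]
tool_rot: [0.993, 0.121, -0.0, -0.0]
force: [-0.2, 0.5, 0.9]
finger_gap: 0.851
gripper_force: 0.0
```

```bash
python3 - <<'E'
from h import *
to(.3889,-.2724,-.018,13.95)
im,d,W=cloud("scene")
# finger points: dark-ish points near tool, above wedge
g=W.reshape(-1,3); T=R.from_quat(sense()["tool_rot"]).as_matrix(); L=(g-sense()["tcp_pos"])@T
k=(np.abs(L[:,0])<.02)&(np.abs(L[:,1])<.065)&(np.abs(L[:,1])>.022)&(g[:,2]>.006)
for s in(-1,1):
    q=g[k&(np.sign(L[:,1])==s)]; print(s,len(q),"lowest z",np.sort(q[:,2])[:25:3].round(3))
save(cv2.resize(im[170:260,100:220],(800,600),interpolation=cv2.INTER_CUBIC),"pics/s4.png")
E
```

```text
t 4.22 pos [ 0.3888 -0.2722 -0.0034] F [-0.23  0.52  0.9 ] gap 0.851 yaw 13.89 axis [-5.e-04  6.e-04 -1.e+00]
shift [ 0.   0.2 14.6] turn [-0.04  0.02 -0.06]
-1 1179 lowest z [0.027 0.032 0.033 0.035 0.036 0.037 0.04  0.041 0.043]
1 1435 lowest z [0.029 0.032 0.035 0.035 0.036 0.037 0.039 0.041 0.042]
```

View pics/s4.png

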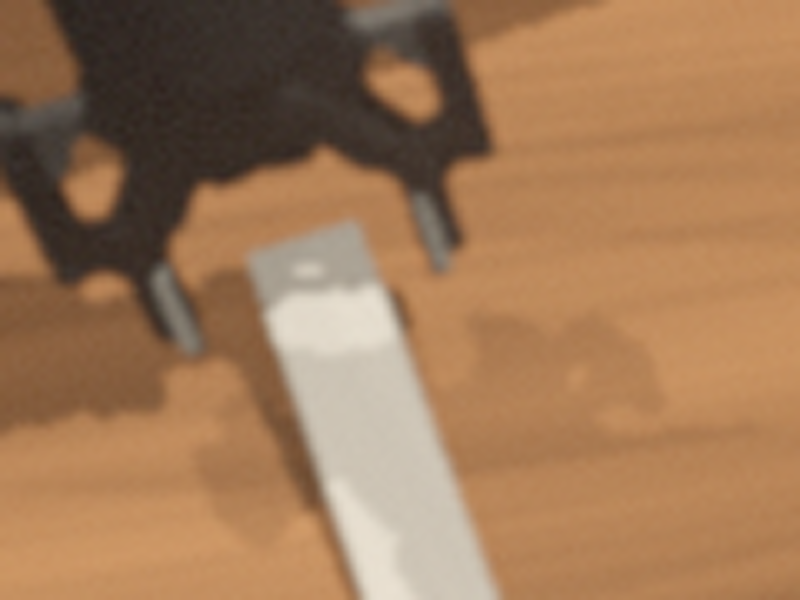

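The fingers straddle the wedge, with tips at crop (190,350) and (440,265). Depth puts the tips at z of about 29 mm, which confirms the reading is 30 mm too low. In x and y it agrees. I'll go down another 17 mm and close.

play_rows --rows '[[[0,0,0],[0,0,5],0.15],[[0,0,0],[0,0,5],0.15],[[0,0,0],[0,0,4],0.15],[[0,0,0],[0,0,3],0.15],[[0,0,0],[0,0,0],0.3],[[0,0,0],[0,0,0],0.4],[[0,0,0],[0,0,0],0.5],[[0,0,0],[0,0,0],0.6],[[0,0,0],[0,0,0],1],[[0,0,0],[0,0,0],1],[[0,0,0],[0,0,0],1],[[0,0,0],[0,0,0],1]]' --grip_force 70

```text
t: 5.27
tcp_pos: [0.3889, -0.2722, -0.0196]
tool_rot: [0.993, 0.121, -0.0, -0.0]
force: [0.2, 1.2, 5.8]
finger_gap: 0.406
gripper_force: 70.5
```

Gripped at 34.5 mm opening. Now lift, and check the cradle from the second camera at the same time.

play_rows --rows '[[[0,0,0],[0,0,-4],1],[[0,0,0],[0,0,-8],1],[[0,0,0],[0,0,-12],1],[[0,0,0],[0,0,-14],1],[[0,0,0],[0,0,-14],1],[[0,0,0],[0,0,-12],1],[[0,0,0],[0,0,-8],1],[[0,0,0],[0,0,-3],1],[[0,0,0],[0,0,0],1],[[0,0,0],[0,0,0],1]]'

```text
t: 6.1
tcp_pos: [0.3889, -0.2723, 0.0549]
tool_rot: [0.993, 0.121, -0.0, -0.0]
force: [0.4, -0.3, -2.6]
finger_gap: 0.405
gripper_force: 70.0
```

```bash
python3 - <<'E'
from h import *
to(.5426,-.082,.055,90.8)
W=np.load("scene0.npy"); C=W.reshape(-1,3); k=(C[:,0]>.44)&(C[:,0]<.64)&(C[:,1]>.04)&(C[:,1]<.22)
for lo in(.03,.036): 
    P=C[k&(C[:,2]>lo)&(C[:,2]<.055)]; r=cv2.minAreaRect((P[:,:2]*1000).astype(np.float32)); print(lo,r)
for W in(np.load("scene0.npy"),np.load("top0.npy")):
    C=W.reshape(-1,3); k=(C[:,0]>.44)&(C[:,0]<.64)&(C[:,1]>.04)&(C[:,1]<.22)
    P=C[k&(C[:,2]>.038)&(C[:,2]<.055)]
    for y0 in(.075,.1,.125,.15):
        q=P[np.abs(P[:,1]-y0)<.011]; l=q[q[:,0]<.54][:,0]; h=q[q[:,0]>.54][:,0]
        print(y0,[round(v*1000,1) for v in(*np.percentile(l,[2,98]),*np.percentile(h,[2,98]))])
im,d,_=cloud("scene"); save(im,"pics/s5.png")
E
```

```text
t 6.1 pos [ 0.3889 -0.2723  0.0549] F [ 0.38 -0.26 -2.55] gap 0.405 yaw 13.89 axis [-2.e-04  2.e-04 -1.e+00]
shift [ 1.949e+02 -1.478e+02 -1.000e-01] turn [-2.000e-02 -0.000e+00 -7.691e+01]
0.03 ((539.197021484375, 131.266357421875), (148.59637451171875, 130.33724975585938), 0.8993788957595825)
0.036 ((538.5849609375, 131.3824005126953), (147.72705078125, 130.23788452148438), 0.7371506094932556)
0.075 [np.float64(468.0), np.float64(492.6), np.float64(587.5), np.float64(612.5)]
0.1 [np.float64(466.9), np.float64(490.8), np.float64(587.3), np.float64(612.0)]
0.125 [np.float64(466.2), np.float64(486.3), np.float64(592.5), np.float64(611.8)]
0.15 [np.float64(465.7), np.float64(485.7), np.float64(591.8), np.float64(611.0)]
0.075 [np.float64(467.4), np.float64(491.4), np.float64(587.1), np.float64(612.1)]
0.1 [np.float64(467.8), np.float64(491.3), np.float64(587.8), np.float64(612.0)]
0.125 [np.float64(466.4), np.float64(485.4), np.float64(592.9), np.float64(611.3)]
0.15 [np.float64(466.6), np.float64(485.8), np.float64(592.1), np.float64(611.6)]
```

View pics/s5.png

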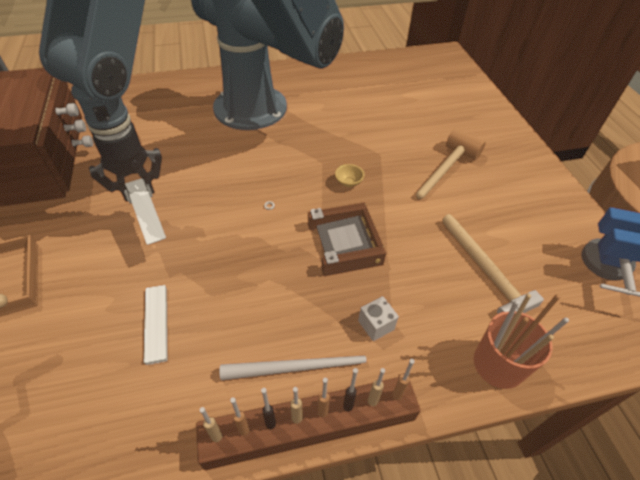

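The wedge is held level at (145,215) and nothing else has moved. Carry it to the mouth side, then turn.

play_rows --rows '[[[0,0,0],[8,-6,0],1],[[0,0,0],[16,-12,0],1],[[0,0,0],[22,-17,0],1],[[0,0,0],[26,-20,0],1],[[0,0,0],[26,-20,0],1],[[0,0,0],[26,-20,0],1],[[0,0,0],[25,-18,0],1],[[0,0,0],[22,-17,0],1],[[0,0,0],[16,-12,0],1],[[0,0,0],[8,-6,0],1],[[0,0,-3],[0,0,0],1],[[0,0,-6],[0,0,0],1]]'

```text
t: 7.15
tcp_pos: [0.5425, -0.0807, 0.0543]
tool_rot: [0.98, 0.201, -0.001, -0.0]
force: [-0.0, -0.4, -2.4]
finger_gap: 0.407
gripper_force: 69.9
```

play_rows --rows '[[[0,0,-7],[0,0,0],1],[[0,0,-7],[0,0,0],1],[[0,0,-7],[0,0,0],1],[[0,0,-7],[0,0,0],1],[[0,0,-7],[0,0,0],1],[[0,0,-7],[0,0,0],1],[[0,0,-7],[0,0,0],1],[[0,0,-7],[0,0,0],1],[[0,0,-7],[0,0,0],1],[[0,0,-5],[0,0,0],1],[[0,0,0],[0,0,0],1],[[0,0,0],[0,0,0],1]]'

```text
t: 8.15
tcp_pos: [0.5422, -0.0819, 0.0545]
tool_rot: [0.703, 0.712, -0.0, -0.001]
force: [0.3, -0.5, -2.8]
finger_gap: 0.408
gripper_force: 69.9
```

```bash
python3 - <<'E'
from h import *
to(.5424,-.082,-.010,90.85)
for n in("scene","top"):
    im,d,W=cloud(n); save(im,f"pics/{n}6.png"); np.save(f"{n}6.npy",W)
E
```

```text
t 8.15 pos [ 0.5422 -0.0819  0.0545] F [ 0.29 -0.48 -2.81] gap 0.408 yaw 90.74 axis [-1.3e-03  4.0e-04 -1.0e+00]
shift [-0.1  0.3 64.5] turn [-0.07 -0.02 -0.11]
```

play_rows --rows '[[[0,0,0],[0,0,6],1],[[0,0,0],[0,0,12],1],[[0,0,0],[0,0,14],1],[[0,0,0],[0,0,14],1],[[0,0,0],[0,0,12],1],[[0,0,0],[0,0,8],1],[[0,0,0],[0,0,4],1],[[0,0,0],[0,0,1.5],1],[[0,0,0],[0,0,1],1],[[0,0,0],[0,0,0],1],[[0,0,0],[0,0,0],1],[[0,0,0],[0,0,0],1]]'

```text
t: 9.25
tcp_pos: [0.5432, -0.0821, -0.0169]
tool_rot: [0.702, 0.713, 0.0, 0.001]
force: [-0.2, 0.9, -1.8]
finger_gap: 0.403
gripper_force: 70.0
```

```bash
python3 - <<'E'
from h import *
to(.5424,-.082,-.020,90.85)
im,d,W=cloud("scene"); t,_,Wt=cloud("top"); save(im,"pics/s7f.png"); save(t,"pics/t7f.png")
p0=np.array([.5417,-.0325,np.radians(90.8)])
P=W.reshape(-1,3); k=(np.abs(P[:,0]-.541)<.03)&(P[:,1]>-.06)&(P[:,1]<.06)&(P[:,2]>.0015)&(P[:,2]<.03)
q=P[k]; 
for y in np.arange(-.05,.06,.01):
    s=q[np.abs(q[:,1]-y)<.005]; 
    if len(s)>8: print(round(y,3),len(s),"z",np.median(s[:,2]).round(4),"x",np.percentile(s[:,0],[3,97]).round(4),"mid",np.percentile(s[:,0],[3,97]).mean().round(4))
save(cv2.resize(im[150:300,200:400],(800,600),interpolation=cv2.INTER_CUBIC),"pics/s7.png")
E
```

```text
t 9.25 pos [ 0.5432 -0.0821 -0.0169] F [-0.22  0.87 -1.84] gap 0.403 yaw 90.89 axis [ 1.2e-03 -4.0e-04 -1.0e+00]
shift [ 0.1 -0.8  3.1] turn [0.07 0.03 0.04]
-0.05 101 z 0.0205 x [0.5267 0.5644] mid 0.5455
-0.04 97 z 0.0192 x [0.525  0.5634] mid 0.5442
-0.03 94 z 0.0173 x [0.5254 0.5662] mid 0.5458
-0.02 89 z 0.0158 x [0.5251 0.5617] mid 0.5434
-0.01 84 z 0.0144 x [0.5232 0.5604] mid 0.5418
0.0 83 z 0.0126 x [0.524  0.5597] mid 0.5418
0.01 81 z 0.0109 x [0.5219 0.5594] mid 0.5406
0.02 79 z 0.0093 x [0.5239 0.5656] mid 0.5447
0.03 72 z 0.0077 x [0.5236 0.5646] mid 0.5441
0.04 78 z 0.0061 x [0.5219 0.5653] mid 0.5436
0.05 16 z 0.0022 x [0.5124 0.5674] mid 0.5399
```

View pics/s7.png

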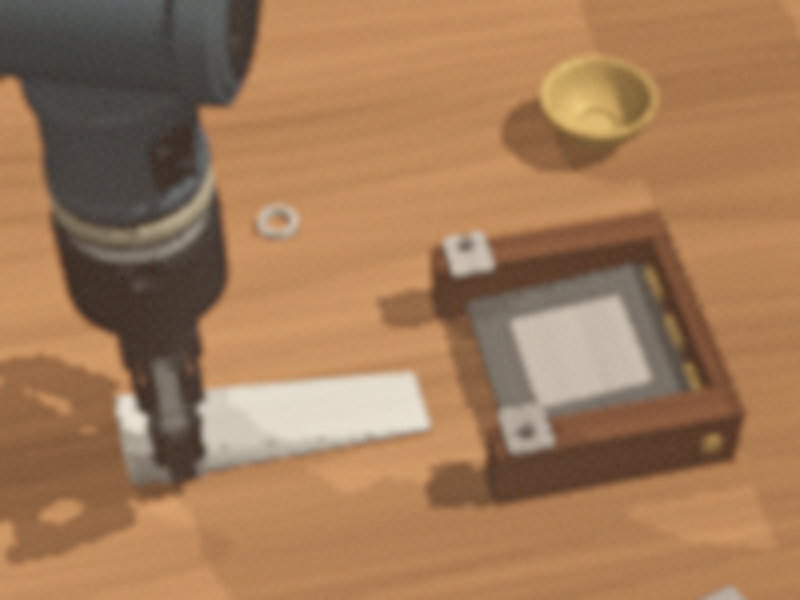

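The wedge lies square to the mouth, with its tip at crop (420,400) about 2 mm above the bench and on the cradle's centre line to about 1 mm. Setting it down.

play_rows --rows '[[[0,0,0],[0,-0.7,1],1],[[0,0,0],[0,0,1],1],[[0,0,0],[0,0,0.5],1],[[0,0,0],[0,0,0],1],[[0,0,0],[0,0,0],1],[[0,0,0],[0,0,0],1]]'

```text
t: 9.85
tcp_pos: [0.542, -0.0819, -0.0195]
tool_rot: [0.702, 0.713, -0.0, 0.0]
force: [-0.7, -0.1, 5.0]
finger_gap: 0.407
gripper_force: 70.7
```

play_rows --rows '[[[0,0,0],[2,0,-0.2],1],[[0,0,0],[4,0,0],1],[[0,0,0],[5,0,0],1],[[0,0,0],[5,0,0],1],[[0,0,0],[5,0,0],1],[[0,0,0],[5,0,0],1],[[0,0,0],[5,0,0],1],[[0,0,0],[5,0,0],1],[[0,0,0],[4,0,0],1],[[0,0,0],[2,0,0],1],[[0,0,0],[0,0,0],1],[[0,0,0],[0,0,0],1]]'

```text
t: 10.85
tcp_pos: [0.5416, -0.0391, -0.0195]
tool_rot: [0.701, 0.713, 0.0, 0.0]
force: [-0.2, -1.2, 5.1]
finger_gap: 0.405
gripper_force: 71.0
```

```bash
python3 - <<'E'
from h import *
to(.5409,.02,-.0193,90.85)
E
```

```text
t 10.85 pos [ 0.5416 -0.0391 -0.0195] F [-0.17 -1.15  5.08] gap 0.405 yaw 90.92 axis [ 5.e-04  3.e-04 -1.e+00]
shift [59.1  0.3 -0.2] turn [ 0.03 -0.02  0.07]
```

play_rows --rows '[[[0,0,0],[2,0,-0.2],1],[[0,0,0],[3,0,0],1],[[0,0,0],[3,0,0],1],[[0,0,0],[3,0,0],1],[[0,0,0],[3,0,0],1],[[0,0,0],[3,0,0],1],[[0,0,0],[3,0,0],1],[[0,0,0],[3,0,0],1],[[0,0,0],[3,0,0],1],[[0,0,0],[2,0,0],1],[[0,0,0],[0,0,0],1],[[0,0,0],[0,0,0],1]]'

```text
t: 11.85
tcp_pos: [0.5414, -0.0127, -0.0195]
tool_rot: [0.701, 0.713, -0.0, 0.001]
force: [-0.7, -7.7, 4.5]
finger_gap: 0.406
gripper_force: 70.8
```

play_rows --rows '[[[0,0,0],[2,0,0],1],[[0,0,0],[2,0,0],1],[[0,0,0],[2,0,0],1],[[0,0,0],[2,0,0],1],[[0,0,0],[2,0,0],1],[[0,0,0],[2,0,0],1],[[0,0,0],[2,0,0],1],[[0,0,0],[2,0,0],1],[[0,0,0],[2,0,0],1],[[0,0,0],[2,0,0],1],[[0,0,0],[2,0,0],1],[[0,0,0],[2,0,0],1]]'

```text
t: 12.85
tcp_pos: [0.5413, 0.0107, -0.0195]
tool_rot: [0.701, 0.713, -0.0, 0.001]
force: [0.2, -10.7, 4.0]
finger_gap: 0.411
gripper_force: 70.7
```

play_rows --rows '[[[0,0,0],[1.5,0,0],1],[[0,0,0],[1.5,0,0],1],[[0,0,0],[1.5,0,0],1],[[0,0,0],[1.5,0,0],1],[[0,0,0],[1.5,0,0],1],[[0,0,0],[1.5,0,0],1],[[0,0,0],[1.5,0,0],1],[[0,0,0],[1.5,0,0],1],[[0,0,0],[1,0,0],1],[[0,0,0],[1,0,0],1],[[0,0,0],[1,0,0],1],[[0,0,0],[0,0,0],1]]'

```text
t: 13.85
tcp_pos: [0.5409, 0.0259, -0.0195]
tool_rot: [0.701, 0.713, -0.0, 0.001]
force: [1.2, -9.1, 4.6]
finger_gap: 0.408
gripper_force: 70.8
```

play_rows --rows '[[[0,0,0],[1,0,-0.2],1],[[0,0,0],[1,0,-0.1],1],[[0,0,0],[1,0,0],1],[[0,0,0],[1,0,0],1],[[0,0,0],[1,0,0],1],[[0,0,0],[1,0,0],1],[[0,0,0],[1,0,0],1]]'

```text
t: 14.43
tcp_pos: [0.5404, 0.033, -0.0195]
tool_rot: [0.701, 0.713, -0.0, 0.0]
force: [-0.1, -10.5, 2.3]
finger_gap: 0.404
gripper_force: 70.5
```

Now short calls with 0.8 mm rows.

play_rows --rows '[[[0,0,0],[0.8,0,-0.1],1],[[0,0,0],[0.8,0,0],1],[[0,0,0],[0.8,0,0],1],[[0,0,0],[0.8,0,0],1]]'

```text
t: 14.77
tcp_pos: [0.5401, 0.0364, -0.0195]
tool_rot: [0.701, 0.713, -0.001, 0.0]
force: [0.4, -9.1, 2.0]
finger_gap: 0.405
gripper_force: 70.5
```

play_rows --rows '[[[0,0,0],[0.8,0,0],1],[[0,0,0],[0.8,0,0],1],[[0,0,0],[0.8,0,0],1]]'

```text
t: 15.02
tcp_pos: [0.5401, 0.0383, -0.0195]
tool_rot: [0.701, 0.713, -0.001, 0.0]
force: [-0.6, -13.8, 2.1]
finger_gap: 0.406
gripper_force: 70.5
```

play_rows --rows '[[[0,0,0],[0.3,0,0],1],[[0,0,0],[0.3,0,0],1],[[0,0,0],[0,0,0],1]]'

```text
t: 15.27
tcp_pos: [0.5401, 0.0383, -0.0195]
tool_rot: [0.701, 0.713, -0.001, 0.001]
force: [-0.7, -13.1, 2.2]
finger_gap: 0.408
gripper_force: 70.5
```

play_rows --rows '[[[0,0,0],[0.3,0,0],1],[[0,0,0],[0.3,0,0],1],[[0,0,0],[0,0,0],1]]'

```text
t: 15.52
tcp_pos: [0.5401, 0.0384, -0.0195]
tool_rot: [0.701, 0.713, -0.001, 0.001]
force: [-0.2, -14.7, 2.9]
finger_gap: 0.407
gripper_force: 70.4
```

play_rows --rows '[[[0,0,0],[0.2,0,0],1],[[0,0,0],[0.2,0,0],1],[[0,0,0],[0,0,0],1]]'

```text
t: 15.77
tcp_pos: [0.5401, 0.0385, -0.0195]
tool_rot: [0.701, 0.713, -0.001, 0.001]
force: [-0.3, -17.1, 2.1]
finger_gap: 0.404
gripper_force: 70.4
```

play_rows --rows '[[[0,0,0],[0.2,0,0],1],[[0,0,0],[0.2,0,0],1],[[0,0,0],[0,0,0],1]]'

```text
t: 16.02
tcp_pos: [0.5401, 0.0386, -0.0195]
tool_rot: [0.701, 0.713, -0.001, 0.001]
force: [-0.1, -17.9, 1.6]
finger_gap: 0.406
gripper_force: 70.4
```

```bash
python3 - <<'E'
from h import *
to(.5400,.05,-.0195,90.85)
for n in("scene","top"):
    im,d,W=cloud(n); save(im,f"pics/{n}8.png"); C=W.reshape(-1,3)
    for lbl,WW in(("before",np.load(f"{n}0.npy").reshape(-1,3)),("now",C)):
        k=(np.abs(WW[:,0]-.539)<.04)&(WW[:,1]>.095)&(WW[:,1]<.165)&(WW[:,2]>.012)&(WW[:,2]<.034)
        q=WW[k]; c,*_=np.linalg.lstsq(np.c_[q[:,:2]-[.539,.1313],np.ones(len(q))],q[:,2],rcond=None); print(n,lbl,len(q),c.round(4))
s=[sense()["force"] for _ in range(1)]; print(s)
E
```

```text
t 16.02 pos [ 0.5401  0.0386 -0.0195] F [ -0.06 -17.86   1.58] gap 0.406 yaw 90.99 axis [-6.0e-04 -3.5e-03 -1.0e+00]
shift [11.4  0.1 -0.1] turn [-0.04  0.2   0.14]
scene before 946 [0.0022 0.0917 0.0222]
scene now 958 [0.0006 0.003  0.0267]
top before 920 [-0.0002  0.0903  0.0223]
top now 3 [-6.9756  0.1606  0.2902]
[array([  0.07500272, -17.84014464,   1.83202076])]
```

The plate slope went from 0.092 to 0.003, so it is level. A little more push takes it to about 20.5 N.

play_rows --rows '[[[0,0,0],[0.2,0,0],1],[[0,0,0],[0.2,0,0],1],[[0,0,0],[0,0,0],1],[[0,0,0],[0,0,0],1]]'

```text
t: 16.45
tcp_pos: [0.5402, 0.0387, -0.0195]
tool_rot: [0.701, 0.713, -0.002, 0.001]
force: [-0.8, -19.5, 1.7]
finger_gap: 0.409
gripper_force: 70.4
```

play_rows --rows '[[[0,0,0],[0.2,0,0],1],[[0,0,0],[0,0,0],1],[[0,0,0],[0,0,0],1]]'

```text
t: 16.7
tcp_pos: [0.5401, 0.0387, -0.0196]
tool_rot: [0.701, 0.713, -0.002, 0.001]
force: [-0.3, -20.1, 1.9]
finger_gap: 0.401
gripper_force: 70.4
```

play_rows --rows '[[[0,0,0],[0,0,0],0.5],[[0,0,0],[0,0,0],0.4],[[0,0,0],[0,0,0],0.35],[[0,0,0],[0,0,0],0.3],[[0,0,0],[0,0,0],0.3],[[0,0,0],[0,0,0],0.3]]'

```text
t: 17.2
tcp_pos: [0.5398, 0.0429, -0.0193]
tool_rot: [0.701, 0.713, -0.0, -0.0]
force: [0.5, 0.0, -0.1]
finger_gap: 0.699
gripper_force: 0.0
```

```bash
python3 - <<'E'
from h import *
to(.5400,.05,-.0195,90.85)
im,d,W=cloud("scene"); save(cv2.resize(im[150:300,200:400],(800,600),interpolation=cv2.INTER_CUBIC),"pics/s9.png")
E
```

```text
t 17.2 pos [ 0.5398  0.0429 -0.0193] F [ 0.48  0.   -0.08] gap 0.699 yaw 90.93 axis [-6.e-04  3.e-04 -1.e+00]
shift [7.1 0.3 0.2] turn [-0.03 -0.02  0.08]
```

View pics/s9.png

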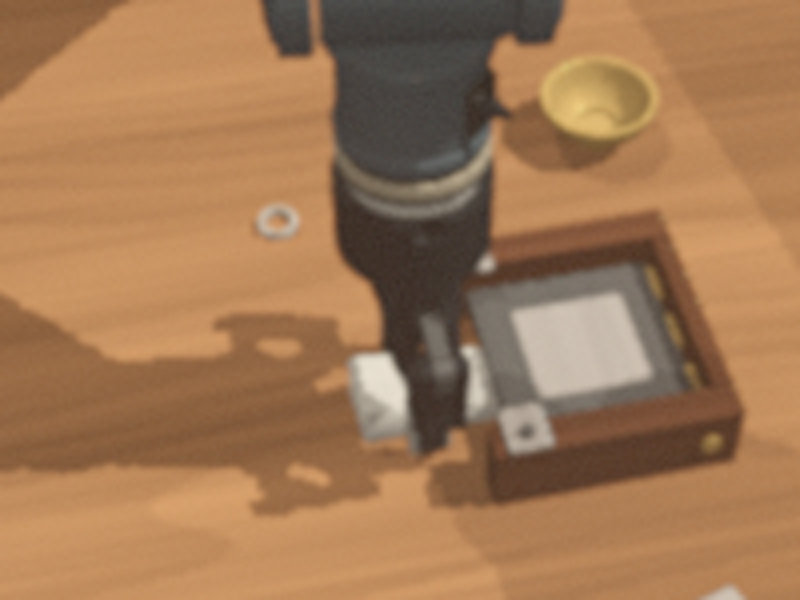

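The jaws are open and clear of the wedge at (425,395), and the force is zero. Retreat straight up.

play_rows --rows '[[[0,0,0],[-1,0,-3],0.3],[[0,0,0],[-1,0,-6],0.3],[[0,0,0],[-1,0,-10],0.3],[[0,0,0],[-1,0,-14],0.3],[[0,0,0],[0,0,-16],0.3],[[0,0,0],[0,0,-18],0.3],[[0,0,0],[-8,0,-18],0.3],[[0,0,0],[-12,0,-16],0.3],[[0,0,0],[-12,0,-12],0.3],[[0,0,0],[-8,0,-6],0.3],[[0,0,0],[0,0,0],0.3],[[0,0,0],[0,0,0],0.3]]'

```text
t: 18.25
tcp_pos: [0.5408, -0.0021, 0.1003]
tool_rot: [0.702, 0.712, 0.0, 0.0]
force: [-0.9, 0.0, -0.1]
finger_gap: 0.692
gripper_force: 0.0
```

```bash
python3 - <<'E'
from h import *
to(.54,.0,.1,90.85)
im,d,W=cloud("scene"); WW=W.reshape(-1,3)
k=(np.abs(WW[:,0]-.539)<.04)&(WW[:,1]>.095)&(WW[:,1]<.165)&(WW[:,2]>.012)&(WW[:,2]<.034)
q=WW[k]; c,*_=np.linalg.lstsq(np.c_[q[:,:2]-[.539,.1313],np.ones(len(q))],q[:,2],rcond=None); print(len(q),c.round(4))
k=(np.abs(WW[:,0]-.54)<.025)&(WW[:,1]<.075)&(WW[:,1]>-.03)&(WW[:,2]>.012)&(WW[:,2]<.034); q=WW[k]; print("wedge y",np.percentile(q[:,1],[2,98]),"x",np.percentile(q[:,0],[2,98]))
save(cv2.resize(im[150:300,200:400],(800,600),interpolation=cv2.INTER_CUBIC),"pics/s10.png")
E
```

```text
t 18.25 pos [ 0.5408 -0.0021  0.1003] F [-0.89  0.03 -0.13] gap 0.692 yaw 90.82 axis [ 8.e-04  1.e-04 -1.e+00]
shift [ 2.1 -0.8  0.3] turn [ 0.04 -0.01 -0.03]
964 [0.0003 0.0035 0.0267]
wedge y [0.0105237  0.07356714] x [0.52166991 0.55908495]
```

View pics/s10.png

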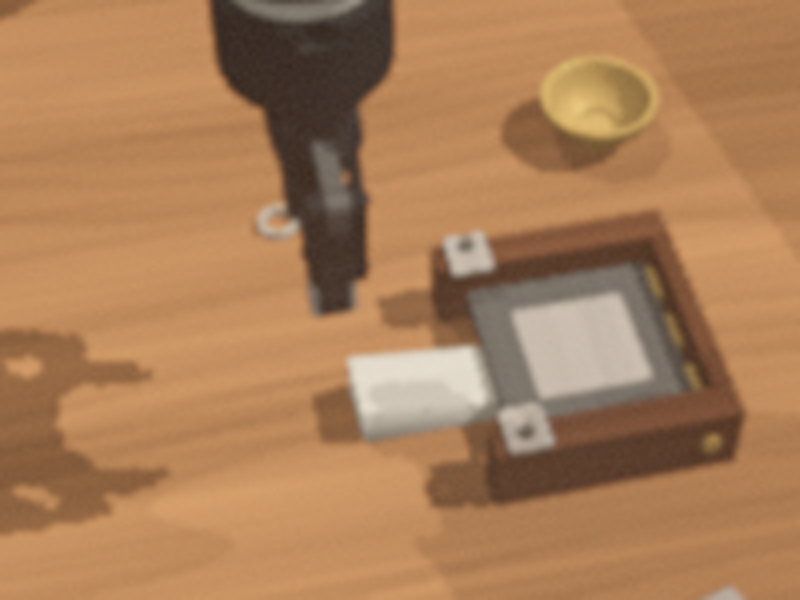

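The wedge at (425,390) sits centred and straight under the plate, the plate is still level, and the gripper is clear. Handing in.

```bash
python3 -c "
from station import *
print(sign_off())"
```

```text
the job is handed in; nothing more can be done
None
```

The wedge is seated thin end first under the middle of the plate's edge. The plate is level to about 0.003 rad, the final push was 20 N, the gripper has let go and is clear, and the job is handed in.

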